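# Set the polishing pen's selector and hold the pen level over the pendant

## Task

Get ready to polish the brass pendant: first turn the selector knob on the blue control unit to its yellow mark and leave it there, then draw the orange polishing pen out of its leaning cradle, turn it level, and hold it with the end of its white felt bit straight above the middle of the pendant, about 14 cm above the bench top. The pen must touch neither the pendant nor its board, and the bur stand and the little grey-green tin must stay where they are. Finish while still holding the pen there, level and still.

Things in the scene. Friction and masses are not known exactly. Their poses are not given: they have to be found in the camera images.
- control_unit: blue box 116 x 106 x 46 mm, grey top, fixed, left or right of the board. Origin: centre of underside, z up. The selector knob sits in the middle of its top; 37 mm from the knob's axis are four dots: white (off), green, yellow, red, clockwise from above, at +0.8, +0.25, -0.3, -0.85 rad counter-clockwise from the unit's +x.
- selector (a joint): angle of the selector knob in rad, growing clockwise from above about the vertical axis through the unit's origin; range -0.06 to 1.71. It clicks into four positions: 0 = white, 0.55 = green, 1.1 = yellow, 1.65 = red, and starts at or near white or green. A detent pulls it into the nearest position; about 0.06 N m turns it over a click.
- selector_grip (a point): middle of the knob's black bar grip, on its axis, 66 mm above the bench. The bar is 42 mm long, 13 mm wide, from 53.5 to 75.5 mm above the bench, over a skirt of 46 mm diameter. The bar lies along this point's x axis, the white pointer line on its +x half; pointer angle counter-clockwise from the unit's +x = 0.8 minus the joint value.
- cradle: fixed holder: dark steel plate 130 x 84 x 20 mm with a grey socket tube leaning at 45 degrees. Origin on the bench, 12 mm to -x of the plate's centre, z up. The socket opens up and to the cradle's -x; the pen's bit points down and to +x. Tube: outer diameter 38, inner 30 mm, from 8 mm below to 50 mm above the seat along its axis.
- cradle_seat (a point): point on the socket's axis where the front shoulder of the pen's handle rests, at (30, 0, 70) mm in the cradle's frame. Axes as the cradle's. The pen is drawn out along (-0.707, 0, 0.707) of this frame; 50 mm frees the handle, 100 mm the bit as well.
- pen: orange cordless polishing pen, loose, about 130 g: round handle 26 mm in diameter, 135 mm long, then a steel nose (14 mm diameter, 18 mm long) and a white felt bit. Origin on the axis at the handle's front shoulder; z runs to the butt (handle z = 0 to 135 mm, tapered from 118). In the cradle the handle is bare from z = 50 mm on; z = 87 mm is a good place to grip.
- pen_tip (a point): front end of the felt bit (9 mm diameter), at z = -43 mm in the pen's frame; axes as the pen's.
- work_board: small reddish wooden board 200 x 88 x 10 mm, fixed, standing on four black rubber feet, its top 26 mm above the bench. Origin: centre of its underside, 16 mm above the bench; its long side is its own y axis. The pendant lies on its middle.
- pendant_top (a point): top of the domed round brass pendant, 35 mm in diameter, 5 mm thick, fixed on the board; this point is 31 mm above the bench.
- bur_stand: grey block 62 x 62 mm with coloured burs standing in it, 53 mm high, loose; origin centre of underside. Leave alone.
- tin_wax: small round grey-green tin, 50 mm in diameter, 30 mm high, loose; origin centre of underside. Leave alone.

How it is judged (in metres and radians):
On the way, in this order (a step that is already met when the one before it is completed fails the run):
1. the selector stands at the yellow mark, with the pen still in its cradle (value of joint selector between 0.97 and 1.23 rad and distance between pen and cradle_seat below 0.02 m), for 0.3 s.
2. the pen has been drawn out of the cradle (distance between pen and cradle_seat above 0.1 m), for 0.1 s.
At the end, for the whole second after the job is handed in: Selector within 0.13 rad of yellow (1.1); pen held by the fingers alone, still (under 30 mm/s), level within 0.21 rad, its bit within 18 mm sideways of the pendant's middle and 95 to 190 mm above the bench; bur stand and tin within 20 mm of their places (value of joint selector between 0.97 and 1.23 rad and angle between pen's own z axis and vertical between 1.361 and 1.781 rad and horizontal distance between pen_tip and pendant_top below 0.018 m and height (world z) of pen_tip between 0.095 and 0.19 m and contact force between the fingers and pen above 1 N and contact force between pen and cradle below 0.1 N and contact force between pen and work_board below 0.1 N and contact force between pen and control_unit below 0.1 N and linear speed of pen below 0.03 m/s and distance of each of bur_stand, tin_wax from where it was at the start of the episode below 0.02 m); the arm keeps its last pose, push and grip.
It fails at once if the pen touches the pendant or its board (contact force between pen and work_board above 0.5 N).
It fails at once if the bur stand is disturbed (moved more than 20 mm) (distance of bur_stand from where it was at the start of the episode above 0.02 m).
It fails at once if the tin wax is disturbed (moved more than 20 mm) (distance of tin_wax from where it was at the start of the episode above 0.02 m).
It also fails if it takes over 54 s, if anything falls off the work surface, if the arm or the gripper's body presses on something with over 40 N, if the wrist force passes 120 N, or if a joint passes its speed limit or range.

## Robot

A 6-joint arm with a two-finger parallel gripper is mounted at the origin on a cart in front of the work surface, level with it; the furniture and walls round the work are solid. World frame = base frame: x ahead of the robot, y to its left, z up, the work surface at z = 0. Lengths are in mm, angles in rad, forces in N, time in s.
With the tool pointing down it reaches from about 275 to 750 mm from the base axis. Payload 10.2 kg.
Tool frame: the origin (TCP) lies on the front face of the gripper's body, between the roots of the fingers; the fingertips stand 73 mm ahead of it and the grasp point (between the pads) lies 54 mm ahead of it; z points along the fingers, y is the line along which they close (so a half turn about z gives the same grasp; the last joint's range is limited). The gripper opens to 85 mm and grips with 20 to 120 N. Pads are 22 mm wide; open, the fingers measure 114 mm over their backs; the gripper's body (76 mm by 85 mm) begins 54 mm behind the grasp point. The pads swing forward as they close: fully open they stand 13 mm farther back than shut.
Start: joints at [-1.41, 0.313, 1.498, -0, 1.331, -0.223], TCP at [196.572, -486.817, 303.894] pointing down, gripper open.
Joint ranges: [-2.94, 2.94], [-0.97, 2.17], [0.19, 2.56], [-1.23, 4.37], [0.02, 3.11], [-2.88, 2.88]. Speed limits (rad/s): [2.39, 2.39, 3.01, 3.14, 3.14, 3.14].

## Interface

Orientations are given as a unit quaternion [w, x, y, z].
In Python, from rig import * gives the robot as it stands.
- The arm moves only by the tool step_arm, never from a script. Its argument "plan" is a list of rows, each an object with "offset": the shift along the tool's x, y, z in cm, a list of three; "rot": the turn, a rotation vector about the tool's x, y, z in degrees, a list of three; "gripper": the finger opening in cm, from 0 to 8.54. In form: [{"offset": [x, y, z], "rot": [wx, wy, wz], "gripper": gripper}, ...]. A call has 1 to 12 rows; each row is the pose to reach, as a shift and turn from the pose commanded when the call began, along the tool's axes at that moment; what a row does not reach only later rows make up. A row lasts 1/10 s, in which the tool goes at most 50 mm and 8.59 degrees, less where a joint would pass 70% of its speed; a pose out of reach is approached as far as the arm can. A call with a gripper value outside its range is refused whole. The fingers move at their own pace and stop on an object; "squeeze" is the grip in N (left out, the last holds). Time passes only in rows, so rows that repeat a pose let the fingers close. It gives the time, the measured TCP pose, the force, the opening and the grip force at its end, in the units of the state.
- sense(): the state, without advancing time (a new reading comes with each control period).
- capture(name): name is "scene" or "top"; returns a dict with "color" (400x640x3 uint8, red, green, blue), "depth" (400x640 float32, mm along the optical axis (not along the pixel's ray), 0 where there is no reading), "vertical_fov" (degrees; the focal length in pixels is half the picture's height over the tangent of half this angle, whatever the lens; pixels are square), "cx", "cy" (the principal point, pixels), "rvec" (rotation vector, rad) and "tvec" (3), from world to camera coordinates, as OpenCV has them. Camera axes: x right, y down, z forward; pixel columns grow to the right and rows downward; lengths in mm; the calibration is good to about 2 mm. A picture is of the moment at which its call begins.
- finish_job(): hands the job in; it is judged then, once.
The state is a dict: "time_s": time; "joints": joint angles; "dq": joint speeds; "tau": joint torques, N m; "eef_pos": TCP position; "ee_rot": TCP orientation; "force": force on the tool from outside, world axes, zero at the start; "wrist_torque": the same for the moment, N m; "grip_width": opening from 0.0 (shut) to 1.0 (fully open); "grip_force": force on a finger pad.
Only numpy, scipy, OpenCV 4.12 (cv2) and the standard library are available. Lean on these libraries where they do the work, as an engineer would, in place of code of your own. Each camera call takes 0.05 s, during which the arm holds its last target. There are 200 camera calls.

## Working session

There is one attempt and no reset: what is moved stays moved. The work goes in short steps, Python scripts to look and compute and a tool call to move; the robot and the scene stay as the last step left them, time stands still between calls to the robot, and variables do not carry over. Pictures are saved under pics/ and viewed, at most 10 in all, crops included, and the job is handed in when it is done.

Besides the shell and the picture viewer there is one more tool, called after "Request:" by a JSON object that holds its "op" and its "data", one argument or row to a line. step_arm: Moves the arm, as the interface text tells. Its arguments: {"type":"object","properties":{"plan":{"type":"array"},"squeeze":{"type":"number"}},"required":["plan"]}

```bash
mkdir -p pics; ls; python3 - <<'E'
from rig import *
import cv2,numpy as np,pickle
s=sense();print(s)
for n in("scene","top"):
    c=capture(n);pickle.dump(c,open(n+'.pkl','wb'))
    cv2.imwrite(f'pics/{n}0.png',c['color'][:,:,::-1])
    R=cv2.Rodrigues(np.array(c['rvec'],float))[0]
    print(n,c['vertical_fov'],c['cx'],c['cy'],-R.T@np.array(c['tvec']).ravel(),R.round(3).tolist())
E
```

```text
pics
{'time_s': 0.0, 'joints': array([-1.41035443e+00,  3.13465474e-01,  1.49843509e+00, -2.01424124e-05,
        1.33098121e+00, -2.23405766e-01]), 'dq': array([ 3.69252456e-04,  9.14850449e-04,  2.04070646e-05, -2.83779805e-04,
       -1.22818532e-03, -5.88399544e-04]), 'tau': array([-1.02785958e-03, -4.12269330e+01, -2.59742439e+01, -2.51532128e-04,
        4.15190763e-03,  1.89832043e-07]), 'eef_pos': array([ 196.5639236 , -486.64051927,  303.32784433]), 'ee_rot': array([-6.44544883e-04,  9.81638424e-01,  1.90750070e-01,  1.05119332e-05]), 'force': array([ 0.14259405, -0.31899753, -0.26728371]), 'wrist_torque': array([-0.0057846 , -0.07468731, -0.02327399]), 'grip_force': 0.0, 'grip_width': 1.0029089664731832}
scene 53.971535772387085 328.8845058148678 192.5300785677294 [623.42481092 211.80664629 816.35025015] [[-0.973, 0.23, -0.003], [0.201, 0.844, -0.497], [-0.112, -0.484, -0.868]]
top 46.10131714725217 321.140042570694 197.09949909604936 [ 402.33404926 -214.47808349 1094.55003793] [[0.023, -1.0, -0.011], [-0.993, -0.022, -0.118], [0.118, 0.013, -0.993]]
```

View pics/scene0.png

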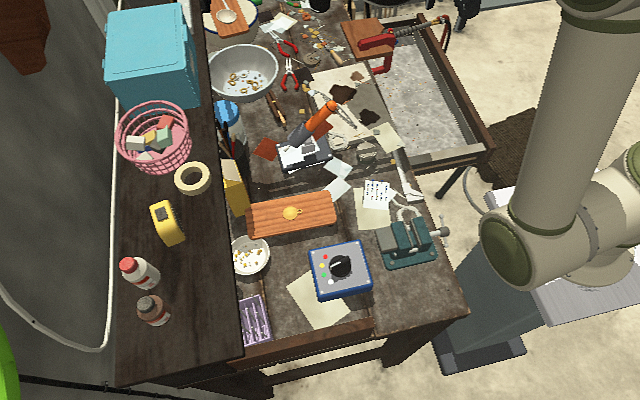

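View pics/top0.png

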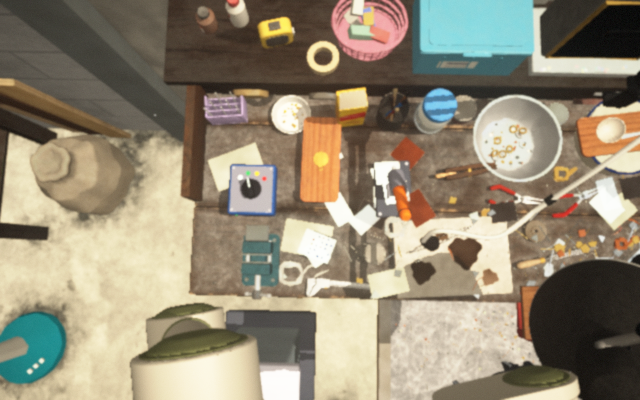

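The scene view shows the pen and cradle at about (310,135), the board and pendant at (291,213), and the control unit at (340,268). In the top view these are at (395,190), (321,160) and (252,188). I'll zoom in and measure.

```bash
cat > h.py <<'E'
import numpy as np,cv2
def cam(c):
    f=200/np.tan(np.radians(c['vertical_fov'])/2)
    R=cv2.Rodrigues(np.array(c['rvec'],float))[0];t=np.array(c['tvec'],float).ravel()
    return f,R,t
def cloud(c):
    f,R,t=cam(c);v,u=np.mgrid[:400,:640];d=c['depth'].astype(float)
    P=np.stack([(u-c['cx'])/f*d,(v-c['cy'])/f*d,d],-1)
    W=(P-t)@R; W[d==0]=np.nan
    return W
def ray(c,u,v,z):
    f,R,t=cam(c);d=R.T@np.array([(u-c['cx'])/f,(v-c['cy'])/f,1]);o=-R.T@t
    return o+d*(z-o[2])/d[2]
def two(c1,p1,c2,p2):
    A=[];b=[]
    for c,p in((c1,p1),(c2,p2)):
        f,R,t=cam(c);d=R.T@np.array([(p[0]-c['cx'])/f,(p[1]-c['cy'])/f,1]);d/=np.linalg.norm(d);o=-R.T@t
        M=np.eye(3)-np.outer(d,d);A.append(M);b.append(M@o)
    return np.linalg.solve(sum(A),sum(b))
E
python3 - <<'E'
from h import *
import pickle
o=[]
S=pickle.load(open('scene.pkl','rb'));T=pickle.load(open('top.pkl','rb'))
a=cv2.resize(S['color'][80:310,220:420],None,fx=2.6,fy=2.6,interpolation=2)[...,::-1]
b=cv2.resize(T['color'][80:230,190:450],None,fx=3,fy=3,interpolation=2)[...,::-1]
cv2.imwrite('pics/sc.png',a);cv2.imwrite('pics/tc.png',b)
for n,c in(('scene',S),('top',T)):
    W=cloud(c);H=cv2.cvtColor(c['color'],cv2.COLOR_RGB2HSV)
    h,s,v=H[...,0].astype(int),H[...,1],H[...,2]
    print(n)
    roi=np.zeros((400,640),bool)
    if n=='scene': roi[80:310,225:400]=1
    else: roi[90:225,200:440]=1
    for k,m in dict(orange=(h>5)&(h<14)&(s>170)&(v>130),blue=(h>105)&(h<125)&(s>120),board=(h<14)&(s>90)&(v>90),brass=(h>17)&(h<26)&(s>140)&(v>140)).items():
        m=(m&roi).astype(np.uint8);q,L,st,ce=cv2.connectedComponentsWithStats(m)
        for i in np.argsort(-st[1:,4])[:4]+1:
            if st[i,4]<15: continue
            P=W[L==i];print(k,st[i].tolist(),ce[i].round(1),np.nanmedian(P,0).round(0),np.nanmin(P,0).round(0),np.nanmax(P,0).round(0))
E
```

```text
scene
orange [304, 101, 33, 30, 355] [319.8 115.7] [ 511. -362.  139.] [ 440. -508.   18.] [ 546. -354.  170.]
orange [257, 137, 21, 13, 95] [266. 143.] [ 642. -420.    6.] [ 614. -440.    2.] [ 667. -403.   10.]
blue [308, 239, 65, 64, 504] [338.8 278.2] [555.   4.  44.] [486. -95.   7.] [600.  10.  49.]
board [245, 190, 92, 50, 2718] [289.5 214.7] [ 623. -193.   25.] [ 515. -258.   -4.] [ 719. -152.   30.]
board [304, 100, 34, 41, 620] [320.5 120.5] [ 505. -367.  122.] [ 438. -513.   17.] [ 548. -354.  170.]
board [252, 137, 27, 25, 392] [266.1 149. ] [ 643. -401.    6.] [ 611. -442.   -4.] [ 681. -361.   11.]
board [280, 80, 7, 10, 40] [282.8  84.4] [ 564. -613.    8.] [ 557. -629.   -2.] [ 572. -594.   12.]
brass [283, 206, 17, 14, 113] [290.1 213.6] [ 619. -193.   29.] [ 597. -216.   25.] [ 635. -180.   32.]
brass [225, 179, 18, 9, 80] [231.2 182.7] [ 726. -239.  131.] [ 703. -260.  106.] [ 736. -232.  134.]
brass [302, 84, 8, 8, 32] [304.7  87.7] [ 508. -583.    6.] [ 496. -602.    3.] [ 514. -573.   20.]
top
orange [394, 186, 40, 39, 784] [412.4 205.4] [ 509. -413.   26.] [ 47
[... 462 characters left out ...]
, 35, 644] [407.5 151.7] [ 643. -402.    6.] [ 600. -441.   -5.] [ 684. -359.   20.]
board [304, 112, 34, 45, 493] [321.8 126.2] [ 703. -195.   26.] [ 624. -233.   -5.] [ 738. -156.   35.]
board [295, 126, 30, 78, 422] [304.4 169.9] [ 598. -155.   24.] [ 518. -207.   -6.] [ 701. -135.   31.]
brass [336, 90, 32, 26, 194] [347.9 106.8] [ 707. -251.  123.] [ 699. -294.   23.] [ 778. -229.  135.]
brass [313, 151, 16, 20, 175] [320. 159.] [ 618. -195.   29.] [ 591. -214.   22.] [ 638. -179.   35.]
brass [339, 122, 14, 5, 34] [344.9 123.5] [ 703. -250.   28.] [ 700. -268.   10.] [ 706. -237.   50.]
brass [354, 118, 9, 6, 29] [359.2 120.2] [ 708. -285.   45.] [ 705. -291.   12.] [ 710. -271.   60.]
```

View pics/sc.png

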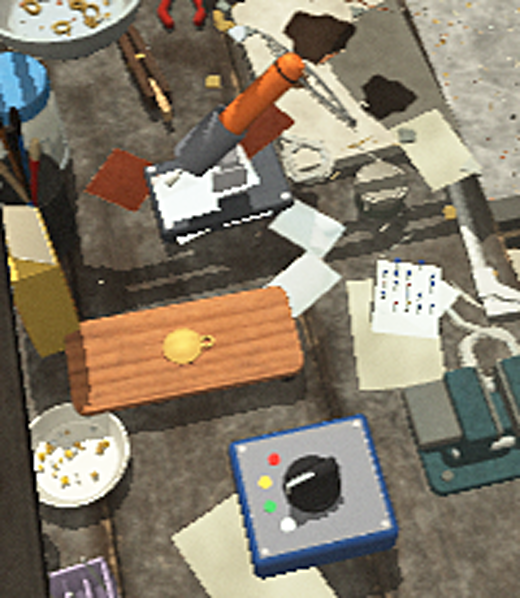

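View pics/tc.png

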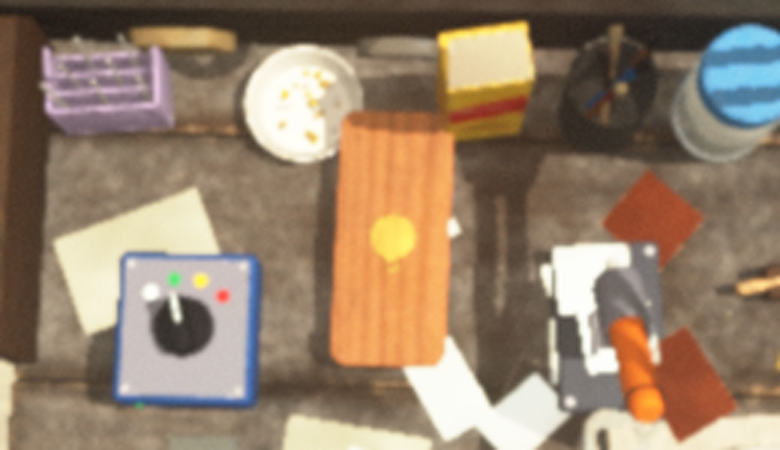

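```bash
python3 - <<'E'
from h import *
import pickle
S=pickle.load(open('scene.pkl','rb'));T=pickle.load(open('top.pkl','rb'))
WS,WT=cloud(S),cloud(T)
def pts(m,W): return W[m&np.isfinite(W[...,0])]
def hsv(c):
    H=cv2.cvtColor(c['color'],cv2.COLOR_RGB2HSV).astype(int);return H[...,0],H[...,1],H[...,2]
# unit top: points z 40..52 near
A=[]
for W in(WS,WT):
    m=(abs(W[...,2]-46)<6)&(abs(W[...,0]-542)<75)&(abs(W[...,1]+42)<75)
    P=pts(m,W);r=cv2.minAreaRect(P[:,:2].astype(np.float32));print('unit top',len(P),np.median(P[:,2]).round(1),r);
    m=(W[...,2]>58)&(W[...,2]<85)&(abs(W[...,0]-542)<75)&(abs(W[...,1]+42)<75);P=pts(m,W)
    if len(P): print('bar',len(P),P.mean(0).round(1),cv2.minAreaRect(P[:,:2].astype(np.float32)),np.percentile(P[:,2],95))
# dots
for n,c,roi in(('s',S,(238,300,310,372)),('t',T,(164,214,229,277))):
    h,s,v=hsv(c);z=np.zeros((400,640),bool);z[roi[0]:roi[1],roi[2]:roi[3]]=1
    for k,m in dict(red=((h<6)|(h>172))&(s>120)&(v>110),yel=(h>19)&(h<33)&(s>90)&(v>140),grn=(h>42)&(h<82)&(s>80),wht=(s<25)&(v>215)).items():
        q,L,st,ce=cv2.connectedComponentsWithStats((m&z).astype(np.uint8))
        for i in range(1,q):
            if st[i,4]>=4: print(n,k,st[i,4],ce[i].round(1),ray(c,*ce[i],46).round(1),ray(c,*ce[i],75.5).round(1))
# pen axis
for n,c,W in(('s',S,WS),('t',T,WT)):
    h,s,v=hsv(c);m=(h>3)&(h<15)&(s>150)&(W[...,2]>75)&(abs(W[...,0]-520)<90)&(abs(W[...,1]+370)<70)
    P=pts(m,W);C=P.mean(0);u,d,vt=np.linalg.svd(P-C);a=vt[0]*np.sign(vt[0][2]);print('pen',n,len(P),C.round(1),a.round(3),d[:3].round(0),P.min(0).round(0),P.max(0).round(0))
    mm=np.argwhere(m);print(mm.mean(0)[::-1])
# height map of objects, top cloud + scene, z>15
for n,W in(('s',WS),('t',WT)):
    m=((W[...,2]>14)&(W[...,2]<230)&(W[...,0]>300)&(W[...,0]<720)&(W[...,1]>-560)&(W[...,1]<80)).astype(np.uint8)
    q,L,st,ce=cv2.connectedComponentsWithStats(m)
    for i in range(1,q):
        if st[i,4]>60:
            P=W[L==i];print(n,'obj',st[i].tolist(),np.nanmedian(P,0).round(0),np.nanpercentile(P,2,0).round(0),np.nanpercentile(P,98,0).round(0))
E
```

```text
unit top 2404 45.8 ((543.4675903320312, -43.61064910888672), (106.1375961303711, 115.88105773925781), 89.39612579345703)
bar 172 [544.  -41.9  72. ] ((543.7643432617188, -43.48695373535156), (43.054901123046875, 13.316551208496094), 13.875699043273926) 76.80988417060951
unit top 2034 46.3 ((541.5768432617188, -42.98377990722656), (106.11763000488281, 115.74830627441406), 89.1603775024414)
bar 130 [541.2 -44.3  73.8] ((541.91064453125, -43.351722717285156), (42.50136184692383, 16.979894638061523), 22.175674438476562) 78.17723707359531
s red 17 [325.  256.4] [566.8 -71.9  46. ] [569.  -61.   75.5]
s yel 17 [321.4 265. ] [578.3 -55.4  46. ] [580.  -45.2  75.5]
s grn 18 [323.3 274.3] [578.7 -35.3  46. ] [580.4 -25.9  75.5]
s wht 5 [356.8 242.6] [494.8 -86.1  46. ] [499.7 -74.7  75.5]
s wht 7 [312.7 252. ] [589.5 -87.1  46. ] [590.8 -75.6  75.5]
s wht 15 [335. 264.] [550.6 -51.   46. ] [553.4 -41.   75.5]
s wht 25 [330.1 281.3] [568.7 -18.2  46. ] [570.8  -9.4  75.5]
s wht 5 [367.6 280.8] [495.5  -1.9  46. ] [500.4   6.3  75.5]
s wht 4 [321.5 291.5] [590.   -2.1  46. ] [591.3   6.   75.5]
[... 1986 characters left out ...]
.]
t obj [473, 114, 12, 52, 190] [ 674. -548.   64.] [ 608. -560.   22.] [ 718. -538.   69.]
t obj [454, 118, 18, 5, 68] [ 716. -522.   32.] [ 713. -542.   15.] [ 720. -507.   36.]
t obj [364, 161, 116, 139, 9655] [ 417. -414.   20.] [ 314. -554.   15.] [ 602. -317.  149.]
t obj [228, 164, 50, 53, 2453] [539. -47.  47.] [484. -96.  28.] [597.   7.  76.]
t obj [436, 164, 43, 16, 391] [ 594. -517.   21.] [ 580. -558.   15.] [ 612. -469.   26.]
t obj [281, 219, 57, 49, 1833] [ 429. -178.   27.] [ 380. -229.   20.] [ 471. -118.   47.]
t obj [241, 225, 39, 75, 1993] [388. -70.  88.] [ 307. -103.   14.] [456. -34.  94.]
t obj [183, 303, 28, 5, 83] [302.  18. 214.] [300.   2. 186.] [304.  44. 229.]
```

```bash
cat >> h.py <<'E'
from scipy.spatial.transform import Rotation as Ro
def goto(s,p,R):
    """offset cm, rotvec deg in tool frame from sensed pose"""
    q=s['ee_rot'];Rc=Ro.from_quat([q[1],q[2],q[3],q[0]])
    print('offset',(Rc.inv().apply(np.array(p)-s['eef_pos'])/10).round(2),'rot',np.degrees((Rc.inv()*R).as_rotvec()).round(1))
def down(yaw): # tool z down, tool x at yaw(rad)
    x=[np.cos(yaw),np.sin(yaw),0];z=[0,0,-1];return Ro.from_matrix(np.array([x,np.cross(z,x),z]).T)
E
python3 - <<'E'
from h import *
from rig import *
import pickle
from scipy.optimize import least_squares
goto(sense(),[542.5,-43.3,190],down(.245))
S=pickle.load(open('scene.pkl','rb'));T=pickle.load(open('top.pkl','rb'))
Q=[]
for c in(S,T):
    W=cloud(c);H=cv2.cvtColor(c['color'],cv2.COLOR_RGB2HSV).astype(int);h,s=H[...,0],H[...,1]
    m=((h>3)&(h<15)&(s>150)&(W[...,2]>98)&(W[...,2]<155)&(abs(W[...,0]-520)<90)&(abs(W[...,1]+370)<70)).astype(np.uint8)
    m=cv2.erode(m,np.ones((2,2)))>0;Q.append(W[m])
def fit(P,r0=13):
    def f(p):
        a=np.array([p[2],p[3],1.]);a/=np.linalg.norm(a);d=P-[p[0],p[1],130];return np.linalg.norm(d-np.outer(d@a,a),axis=1)-r0
    r=least_squares(f,[520,-366,-1,-.05],loss='soft_l1');a=np.array([r.x[2],r.x[3],1]);a/=np.linalg.norm(a)
    print(len(P),'pt@z130',r.x[:2].round(1),'axis',a.round(3),'el',np.degrees(np.arcsin(a[2])).round(1),'az',np.degrees(np.arctan2(-a[1],-a[0])).round(1),'rms',np.sqrt(np.mean(r.fun**2)).round(2))
fit(Q[0]);fit(Q[1]);fit(np.vstack(Q))
# cradle plate, pendant
for c in(S,T):
    W=cloud(c)
    m=(abs(W[...,2]-21)<4)&(abs(W[...,0]-560)<90)&(W[...,0]>490)&(abs(W[...,1]+370)<62)
    q,L,st,ce=cv2.connectedComponentsWithStats(m.astype(np.uint8));i=1+np.argmax(st[1:,4]);P=W[L==i]
    print('plate',len(P),cv2.minAreaRect(P[:,:2].astype(np.float32)))
    m=(W[...,2]>21)&(W[...,2]<32)&(abs(W[...,0]-620)<104)&(abs(W[...,1]+193)<55);P=W[m];print('board',cv2.minAreaRect(P[:,:2].astype(np.float32)))
print(ray(S,290.1,213.6,31),ray(T,320,159,31),two(S,(290.1,213.6),T,(320,159)))
E
```

```text
offset [ 48.68 -28.14  11.38] rot [-0.1 -0.   8. ]
237 pt@z130 [ 509.5 -370.2] axis [-0.704 -0.046  0.708] el 45.1 az 3.7 rms 1.3
190 pt@z130 [ 508.  -368.5] axis [-0.708 -0.055  0.704] el 44.8 az 4.4 rms 0.87
427 pt@z130 [ 508.6 -369.6] axis [-0.705 -0.051  0.707] el 45.0 az 4.1 rms 1.24
plate 674 ((553.8905639648438, -374.9725341796875), (133.43185424804688, 104.27420043945312), 3.6230058670043945)
board ((622.074462890625, -190.27296447753906), (105.03630065917969, 203.78431701660156), 89.1829605102539)
plate 394 ((526.4702758789062, -349.835205078125), (75.57173156738281, 49.618492126464844), 3.7159972190856934)
board ((617.7495727539062, -195.57054138183594), (92.51036834716797, 200.47793579101562), 88.02142333984375)
[ 618.9134812  -193.62607767   31.        ] [ 616.88630392 -195.5533387    31.        ] [ 618.35064171 -195.68048175   26.51111865]
```

Request:
{"op": "step_arm", "data": {
  "plan": [
    {"offset": [4.5,-2.5,0],"rot": [0,0,2],"gripper": 6},
    {"offset": [8.5,-5,0.5],"rot": [0,0,4],"gripper": 6},
    {"offset": [48.7,-28.1,11.4],"rot": [0,0,8],"gripper": 6},
    {"offset": [48.7,-28.1,11.4],"rot": [0,0,8],"gripper": 6},
    {"offset": [48.7,-28.1,11.4],"rot": [0,0,8],"gripper": 6},
    {"offset": [48.7,-28.1,11.4],"rot": [0,0,8],"gripper": 6},
    {"offset": [48.7,-28.1,11.4],"rot": [0,0,8],"gripper": 6},
    {"offset": [48.7,-28.1,11.4],"rot": [0,0,8],"gripper": 6},
    {"offset": [48.7,-28.1,11.4],"rot": [0,0,8],"gripper": 6},
    {"offset": [48.7,-28.1,11.4],"rot": [0,0,8],"gripper": 6},
    {"offset": [48.7,-28.1,11.4],"rot": [0,0,8],"gripper": 6},
    {"offset": [48.7,-28.1,11.4],"rot": [0,0,8],"gripper": 6}
  ],
  "squeeze": 30
}}

```text
time_s: 1.3
eef_pos: [543.9, -40.8, 188.6]
ee_rot: [-0.0, 0.992, 0.123, -0.001]
force: [-0.2, -1.4, -0.1]
grip_width: 0.702
grip_force: 0.0
```

Request:
{"op": "step_arm", "data": {
  "plan": [
    {"offset": [0,0,0],"rot": [0,0,0],"gripper": 5}
  ]
}}

```text
time_s: 1.4
eef_pos: [543.7, -41.3, 188.5]
ee_rot: [-0.001, 0.992, 0.124, -0.001]
force: [0.0, -1.4, -0.2]
grip_width: 0.59
grip_force: 0.0
```

```bash
python3 - <<'E'
from h import *
from rig import *
s=sense();print(s['time_s'],s['eef_pos'],s['ee_rot'],s['force'],s['joints'])
goto(s,[542.5,-43.3,131],down(.245))
E
```

```text
1.4 [543.66783865 -41.2535655  188.47528416] [-5.91099839e-04  9.92327417e-01  1.23633418e-01 -8.52140086e-04] [ 0.00438651 -1.38629136 -0.15588212] [-2.90826227e-01  4.73554244e-01  1.58495935e+00  4.46828235e-04
  1.08511528e+00  1.03185985e+00]
offset [-0.15  0.18  5.75] rot [-0.1  0.1  0.2]
```

Request:
{"op": "step_arm", "data": {
  "plan": [
    {"offset": [0,0,2],"rot": [0,0,0],"gripper": 4},
    {"offset": [0,0,4],"rot": [0,0,0],"gripper": 4},
    {"offset": [0,0,5.2],"rot": [0,0,0],"gripper": 4},
    {"offset": [0,0,5.8],"rot": [0,0,0],"gripper": 4},
    {"offset": [0,0,5.8],"rot": [0,0,0],"gripper": 4},
    {"offset": [0,0,5.8],"rot": [0,0,0],"gripper": 4}
  ]
}}

```text
time_s: 2.0
eef_pos: [543.2, -44.2, 132.6]
ee_rot: [0.0, 0.993, 0.122, 0.001]
force: [0.1, 0.2, -0.1]
grip_width: 0.47
grip_force: 0.0
```

```bash
python3 - <<'E'
from h import *
from rig import *
s=sense();print(s['time_s'],s['eef_pos'],s['ee_rot'],s['force'],s['joints'])
goto(s,[542.5,-43.3,131],down(.245))
c=capture('scene');cv2.imwrite('pics/k1.png',cv2.resize(c['color'][170:320,250:420],None,fx=3.5,fy=3.5)[...,::-1])
E
```

```text
2.0 [543.18330373 -44.19346106 132.62921783] [2.35694468e-04 9.92570846e-01 1.21666764e-01 5.08150223e-04] [ 0.07017666  0.16908106 -0.07558229] [-2.96232069e-01  5.49546845e-01  1.63311852e+00 -2.20409984e-05
  9.57807132e-01  1.03063899e+00]
offset [-0.04 -0.1   0.16] rot [ 0.  -0.1 -0.1]
```

View pics/k1.png

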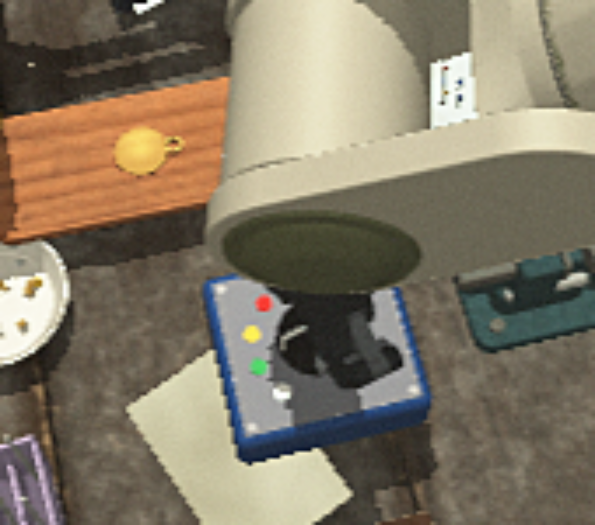

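The fingers straddle the knob's bar, with the pointer at about (290,335) in the crop, facing green. I'll close, turn to yellow, release and lift.

Request:
{"op": "step_arm", "data": {
  "plan": [
    {"offset": [0,0,0.1],"rot": [0,0,0],"gripper": 0},
    {"offset": [0,0,0.1],"rot": [0,0,0],"gripper": 0},
    {"offset": [0,0,0.1],"rot": [0,0,0],"gripper": 0},
    {"offset": [0,0,0.1],"rot": [0,0,0],"gripper": 0},
    {"offset": [0,0,0.1],"rot": [0,0,0],"gripper": 0},
    {"offset": [0,0,0.1],"rot": [0,0,0],"gripper": 0}
  ],
  "squeeze": 35
}}

```text
time_s: 2.65
eef_pos: [542.8, -43.0, 131.5]
ee_rot: [-0.001, 0.993, 0.122, -0.0]
force: [-3.3, 5.4, 5.2]
grip_width: 0.14
grip_force: 36.0
```

Request:
{"op": "step_arm", "data": {
  "plan": [
    {"offset": [0,0,0],"rot": [0,0,6],"gripper": 0},
    {"offset": [0,0,0],"rot": [0,0,12],"gripper": 0},
    {"offset": [0,0,0],"rot": [0,0,18],"gripper": 0},
    {"offset": [0,0,0],"rot": [0,0,24],"gripper": 0},
    {"offset": [0,0,0],"rot": [0,0,29],"gripper": 0},
    {"offset": [0,0,0],"rot": [0,0,32],"gripper": 0},
    {"offset": [0,0,0],"rot": [0,0,32],"gripper": 0},
    {"offset": [0,0,0],"rot": [0,0,32],"gripper": 0},
    {"offset": [0,0,0],"rot": [0,0,32],"gripper": 0}
  ]
}}

```text
time_s: 3.55
eef_pos: [542.7, -42.9, 131.5]
ee_rot: [-0.001, 0.988, -0.156, -0.0]
force: [-1.7, 7.3, 5.8]
grip_width: 0.143
grip_force: 36.0
```

Now release, lift, and check the pointer.

Request:
{"op": "step_arm", "data": {
  "plan": [
    {"offset": [0,0,0],"rot": [0,0,0],"gripper": 4.5},
    {"offset": [0,0,0],"rot": [0,0,0],"gripper": 4.5},
    {"offset": [0,0,0],"rot": [0,0,0],"gripper": 4.5},
    {"offset": [0,0,0],"rot": [0,0,0],"gripper": 4.5},
    {"offset": [0,0,-3],"rot": [0,0,0],"gripper": 5},
    {"offset": [0,0,-7],"rot": [0,0,0],"gripper": 6},
    {"offset": [0,0,-12],"rot": [0,0,0],"gripper": 7},
    {"offset": [0,0,-17],"rot": [0,0,0],"gripper": 7},
    {"offset": [0,0,-17],"rot": [0,0,0],"gripper": 7}
  ]
}}

```text
time_s: 4.45
eef_pos: [544.3, -44.3, 307.6]
ee_rot: [0.001, 0.988, -0.156, 0.006]
force: [0.3, 0.2, -1.7]
grip_width: 0.822
grip_force: 0.0
```

```bash
cat > k.py <<'E'
from h import *
from rig import *
for n,roi in(('scene',(238,300,310,372)),('top',(164,214,229,277))):
    c=capture(n);H=cv2.cvtColor(c['color'],cv2.COLOR_RGB2HSV).astype(int)
    z=np.zeros((400,640),bool);z[roi[0]:roi[1],roi[2]:roi[3]]=1
    q,L,st,ce=cv2.connectedComponentsWithStats(((H[...,1]<40)&(H[...,2]>190)&z).astype(np.uint8))
    for i in range(1,q):
        p=ray(c,*ce[i],75.5)[:2]-[542.8,-43];r=np.hypot(*p)
        if st[i,4]>=4 and r<25: print(n,st[i,4],ce[i].round(1),p.round(1),'pointer',np.arctan2(p[1],p[0]).round(2))
E
python3 k.py; python3 - <<'E'
from h import *
from rig import *
s=sense();print(s['time_s'],s['eef_pos'],s['ee_rot'],s['joints'])
az=np.radians(4.1)
for tilt in(0,20):
  t=np.radians(tilt)
  x0=np.array([np.cos(az),np.sin(az),0]);z=-np.sin(t)*x0-np.cos(t)*np.array([0,0,1.]);x=np.cos(t)*x0-np.sin(t)*np.array([0,0,1.])
  R=Ro.from_matrix(np.array([x,np.cross(z,x),z]).T)
  g=np.array([507.2,-369.7,131.5]);print(tilt,g-54*z); goto(s,g-54*z-80*z,R)
E
```

```text
scene 9 [340.  253.7] [ -4.2 -16.6] pointer -1.82
scene 17 [333.8 260.8] [11.3 -4.9] pointer -0.41
4.55 [542.95551404 -43.98663912 301.43965163] [ 1.50731287e-04  9.87665804e-01 -1.56574366e-01  8.39227653e-04] [-2.95968689e-01  3.57592315e-01  1.44241802e+00 -6.82421143e-05
  1.33987830e+00  1.58928587e+00]
0 [ 507.2 -369.7  185.5]
offset [ 6.67 32.08  3.61] rot [  0.   -0.1 -22.1]
20 [ 525.62182133 -368.37950743  182.24340152]
offset [10.91 30.35  4.42] rot [ -3.8 -19.8 -21.9]
```

Request:
{"op": "step_arm", "data": {
  "plan": [
    {"offset": [3,8,0],"rot": [-1,-5,-5],"gripper": 7},
    {"offset": [7,18,1],"rot": [-2,-12,-12],"gripper": 7},
    {"offset": [10.9,30.3,4.4],"rot": [-3.8,-19.8,-21.9],"gripper": 7},
    {"offset": [10.9,30.3,4.4],"rot": [-3.8,-19.8,-21.9],"gripper": 7},
    {"offset": [10.9,30.3,4.4],"rot": [-3.8,-19.8,-21.9],"gripper": 7},
    {"offset": [10.9,30.3,4.4],"rot": [-3.8,-19.8,-21.9],"gripper": 7},
    {"offset": [10.9,30.3,4.4],"rot": [-3.8,-19.8,-21.9],"gripper": 7},
    {"offset": [10.9,30.3,4.4],"rot": [-3.8,-19.8,-21.9],"gripper": 7},
    {"offset": [10.9,30.3,4.4],"rot": [-3.8,-19.8,-21.9],"gripper": 7},
    {"offset": [10.9,30.3,4.4],"rot": [-3.8,-19.8,-21.9],"gripper": 7},
    {"offset": [10.9,30.3,4.4],"rot": [-3.8,-19.8,-21.9],"gripper": 7}
  ]
}}

```text
time_s: 5.65
eef_pos: [553.3, -364.6, 257.1]
ee_rot: [0.006, 0.984, 0.036, -0.174]
force: [-0.1, -0.7, -0.0]
grip_width: 0.82
grip_force: 0.0
```

```bash
python3 k.py; cat > g.py <<'E'
from h import *
from rig import *
s=sense();print(s['time_s'],s['eef_pos'],s['ee_rot'],s['joints'])
az=np.radians(4.1);t=np.radians(20)
x0=np.array([np.cos(az),np.sin(az),0]);z=-np.sin(t)*x0-np.cos(t)*np.array([0,0,1.]);x=np.cos(t)*x0-np.sin(t)*np.array([0,0,1.])
R=Ro.from_matrix(np.array([x,np.cross(z,x),z]).T)
g=np.array([507.2,-369.7,131.5]);goto(s,g-54*z,R)
E
python3 g.py; python3 - <<'E'
from rig import *
import cv2
c=capture('scene');cv2.imwrite('pics/p1.png',cv2.resize(c['color'][60:220,220:420],None,fx=3,fy=3)[...,::-1])
E
```

```text
scene 11 [334. 261.] [11.  -4.4] pointer -0.38
5.75 [ 553.18526437 -364.93149066  257.23602826] [ 0.00582678  0.98411885  0.03591954 -0.17374095] [-0.69359935  0.79280189  0.8830026  -0.241734    1.71881318  0.79896553]
offset [-0.04  0.15  8.  ] rot [-0.   0.   0.1]
```

View pics/p1.png

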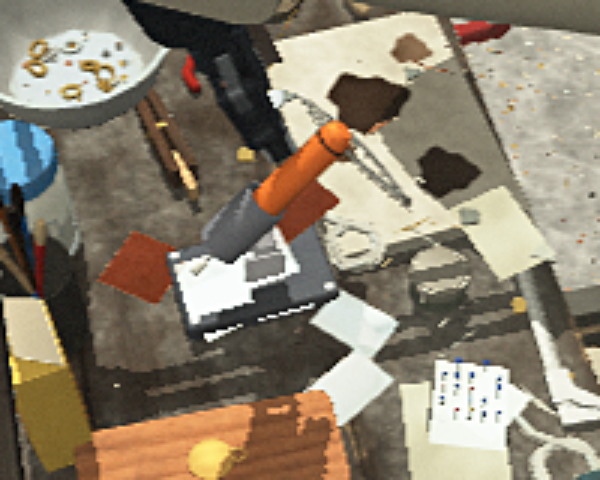

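```bash
python3 - <<'E'
from h import *
from rig import *
s=sense();q=s['ee_rot'];R=Ro.from_quat([q[1],q[2],q[3],q[0]]).as_matrix();c=capture('scene');f,Rc,t=cam(c)
def pj(P):
    p=Rc@P+t;return np.array([(f*p[0]/p[2]+c['cx']-220)*3,(f*p[1]/p[2]+c['cy']-60)*3]).round(0)
for y in(-40,40):
  for z in(0,40,65):print(y,z,pj(s['eef_pos']+R@np.array([0,y,z])))
print('grip',pj(np.array([507.2,-369.7,131.5])))
E
```

```text
-40 0 [247. 100.]
-40 40 [270. 136.]
-40 65 [284. 157.]
40 0 [215.  16.]
40 40 [239.  53.]
40 65 [252.  75.]
grip [302. 167.]
```

The visible fingers match the projected tips, with the near one at about (275,150). I'll advance along the tool axis and close.

Request:
{"op": "step_arm", "data": {
  "plan": [
    {"offset": [0,0.1,2.5],"rot": [0,0,0],"gripper": 7},
    {"offset": [0,0.1,5],"rot": [0,0,0],"gripper": 7},
    {"offset": [0,0.1,7],"rot": [0,0,0],"gripper": 7},
    {"offset": [0,0.1,8],"rot": [0,0,0],"gripper": 7},
    {"offset": [0,0.1,8],"rot": [0,0,0],"gripper": 7},
    {"offset": [0,0.1,8],"rot": [0,0,0],"gripper": 7}
  ]
}}

```text
time_s: 6.45
eef_pos: [526.1, -368.8, 182.8]
ee_rot: [0.006, 0.984, 0.035, -0.173]
force: [-0.0, -0.7, 0.6]
grip_width: 0.818
grip_force: 0.0
```

Request:
{"op": "step_arm", "data": {
  "plan": [
    {"offset": [0,0,0],"rot": [0,0,0],"gripper": 0},
    {"offset": [0,0,0],"rot": [0,0,0],"gripper": 0},
    {"offset": [0,0,0],"rot": [0,0,0],"gripper": 0},
    {"offset": [0,0,0],"rot": [0,0,0],"gripper": 0},
    {"offset": [0,0,0],"rot": [0,0,0],"gripper": 0},
    {"offset": [0,0,0],"rot": [0,0,0],"gripper": 0},
    {"offset": [0,0,0],"rot": [0,0,0],"gripper": 0}
  ],
  "squeeze": 60
}}

```text
time_s: 7.15
eef_pos: [525.7, -368.6, 182.1]
ee_rot: [0.006, 0.984, 0.035, -0.174]
force: [-0.8, 2.6, 4.6]
grip_width: 0.287
grip_force: 58.8
```

```bash
python3 - <<'E'
from h import *
from rig import *
s=sense();q=s['ee_rot'];R=Ro.from_quat([q[1],q[2],q[3],q[0]]).as_matrix();a=np.array([-.705,-.0505,.707])
print(s['eef_pos'],s['force'],s['grip_width']*85,s['grip_force'],'draw dir in tool',(R.T@a).round(3),'grasp pt',s['eef_pos']+54*R[:,2])
E
```

```text
[ 525.71224673 -368.58147156  182.13946025] [-0.81104476  2.57026222  4.5857686 ] 24.381937318203928 58.8216769695282 draw dir in tool [-0.906 -0.001 -0.422] grasp pt [ 507.26722274 -369.85722723  131.40334355]
```

Gripped. Next I'll draw it out 14 cm along the axis.

Request:
{"op": "step_arm", "data": {
  "plan": [
    {"offset": [-0.9,0,-0.42],"rot": [0,0,0],"gripper": 0},
    {"offset": [-2.7,0,-1.27],"rot": [0,0,0],"gripper": 0},
    {"offset": [-4.5,0,-2.1],"rot": [0,0,0],"gripper": 0},
    {"offset": [-6.3,0,-2.95],"rot": [0,0,0],"gripper": 0},
    {"offset": [-8.2,0,-3.8],"rot": [0,0,0],"gripper": 0},
    {"offset": [-10,0,-4.65],"rot": [0,0,0],"gripper": 0},
    {"offset": [-11.8,0,-5.5],"rot": [0,0,0],"gripper": 0},
    {"offset": [-12.7,0,-5.9],"rot": [0,0,0],"gripper": 0},
    {"offset": [-12.7,0,-7],"rot": [0,0,0],"gripper": 0},
    {"offset": [-12.7,0,-7],"rot": [0,0,0],"gripper": 0}
  ]
}}

```text
time_s: 8.15
eef_pos: [431.2, -375.7, 292.1]
ee_rot: [0.006, 0.984, 0.035, -0.173]
force: [0.1, -0.8, -0.8]
grip_width: 0.284
grip_force: 58.9
```

```bash
cat > pen.py <<'E'
from h import *
from rig import *
from scipy.optimize import least_squares
s=sense();q=s['ee_rot'];Rc=Ro.from_quat([q[1],q[2],q[3],q[0]])
g=s['eef_pos']+54*Rc.as_matrix()[:,2];print(s['time_s'],'grasp',g.round(1),s['grip_width'],s['grip_force'],s['force'].round(1),s['joints'].round(2))
Q=[];Wt=[]
for n in('scene','top'):
    c=capture(n);cv2.imwrite(f'pics/pen_{n}_{s["time_s"]:.1f}.png',c['color'][...,::-1])
    W=cloud(c);H=cv2.cvtColor(c['color'],cv2.COLOR_RGB2HSV).astype(int);h,ss,v=H[...,0],H[...,1],H[...,2]
    near=np.linalg.norm(W-g,axis=-1)
    m=((h>3)&(h<15)&(ss>150)&(W[...,2]>80)&(near<110)).astype(np.uint8)
    m=cv2.erode(m,np.ones((2,2)))>0;Q.append(W[m])
    w=(ss<60)&(v>170)&(W[...,2]>80)&(near<150)&(near>105);Wt.append(W[w]);print(n,len(Q[-1]),'white',w.sum(),np.nanmedian(W[w],0).round(0) if w.sum() else '')
P=np.vstack(Q)
def f(p):
    a=Ro.from_euler('ZY',[p[2],p[3]]).apply([-1,0,0]);d=P-g-[0,p[0],p[1]]
    return np.linalg.norm(d-np.outer(d@a,a),axis=1)-13
r=min((least_squares(f,[0,0,.07,e],loss='soft_l1') for e in(0,.4,.8)),key=lambda r:r.cost)
a=Ro.from_euler('ZY',r.x[2:]).apply([-1,0,0]);print(len(P),'axis',a.round(3),'el deg',np.degrees(np.arcsin(a[2])).round(1),'az',np.degrees(np.arctan2(-a[1],-a[0])).round(1),'shift',r.x[:2].round(1),'rms',np.sqrt(np.mean(r.fun**2)).round(2))
d=(P-g)@a;print('extent along axis from grasp',np.percentile(d,[1,99]).round(1))
E
python3 pen.py
```

```text
8.15 grasp [ 412.8 -377.1  241.3] 0.28368873095964964 58.924060463905334 [ 0.1 -0.8 -0.8] [-0.83  0.54  1.23 -0.27  1.6   0.69]
scene 418 white 23 [ 503. -371.  157.]
top 3 white 26 [ 499. -369.  158.]
421 axis [-0.712 -0.073  0.698] el deg 44.3 az 5.9 shift [-2.6 -0.5] rms 3.02
extent along axis from grasp [-86.4  44.2]
```

```bash
python3 - <<'E'
from h import *
from rig import *
s=sense();q=s['ee_rot'];Rc=Ro.from_quat([q[1],q[2],q[3],q[0]])
R=Rc*Ro.from_rotvec([0,np.radians(44.5),0]);z=R.as_matrix()[:,2];az=np.radians(4.5);a=-np.array([np.cos(az),np.sin(az),0])
for g in([430,-375,250],[488,-205,235],np.array([617.5,-194.8,142])+130*a):
    g=np.array(g);print(g,g-54*z);goto(s,g-54*z,R)
E
```

```text
[ 430 -375  250] [ 407.71324636 -376.69244512  299.15726031]
offset [-2.49 -0.04 -0.01] rot [ 0.  44.5 -0. ]
[ 488 -205  235] [ 465.71324636 -206.69244512  284.15726031]
offset [  4.62 -16.58  -0.98] rot [ 0.  44.5 -0. ]
[ 487.90074661 -204.99968244  142.        ] [ 465.61399297 -206.69212757  191.15726031]
offset [  7.8  -16.56   7.76] rot [ 0.  44.5 -0. ]
```

Request:
{"op": "step_arm", "data": {
  "plan": [
    {"offset": [-0.4,0,0],"rot": [0,7,0],"gripper": 0},
    {"offset": [-0.8,0,0],"rot": [0,14,0],"gripper": 0},
    {"offset": [-1.2,0,0],"rot": [0,21,0],"gripper": 0},
    {"offset": [-1,-2,0],"rot": [0,29,0],"gripper": 0},
    {"offset": [0,-5,0],"rot": [0,37,0],"gripper": 0},
    {"offset": [2,-9,-0.5],"rot": [0,44.5,0],"gripper": 0},
    {"offset": [3.5,-13,-1],"rot": [0,44.5,0],"gripper": 0},
    {"offset": [4.6,-16.6,-1],"rot": [0,44.5,0],"gripper": 0},
    {"offset": [4.6,-16.6,-1],"rot": [0,44.5,0],"gripper": 0},
    {"offset": [4.6,-16.6,-1],"rot": [0,44.5,0],"gripper": 0},
    {"offset": [4.6,-16.6,-1],"rot": [0,44.5,0],"gripper": 0}
  ]
}}

```text
time_s: 9.35
eef_pos: [465.2, -207.4, 284.6]
ee_rot: [-0.008, 0.977, 0.035, 0.211]
force: [0.2, 0.7, -0.7]
grip_width: 0.285
grip_force: 59.1
```

```bash
python3 pen.py; python3 k.py
```

```text
9.35 grasp [ 487.5 -205.7  235.4] 0.2850883160535761 59.14818227291107 [ 0.2  0.7 -0.7] [-0.76  0.17  1.78  0.39  0.94  0.54]
scene 352 white 51 [ 608. -198.  238.]
top 167 white 45 [ 609. -197.  239.]
519 axis [-0.997 -0.079 -0.004] el deg -0.2 az 4.5 shift [-1.6 -0.4] rms 2.05
extent along axis from grasp [-86.4   4.1]
scene 16 [334.1 260.9] [10.7 -4.6] pointer -0.41
top 732 [241.1 188.5] [-4.3 18.2] pointer 1.8
```

Request:
{"op": "step_arm", "data": {
  "plan": [
    {"offset": [-1,0,2.2],"rot": [0,0,0],"gripper": 0},
    {"offset": [-2,0,4.4],"rot": [0,0,0],"gripper": 0},
    {"offset": [-3,0,6.6],"rot": [0,0,0],"gripper": 0},
    {"offset": [-3.6,0,8],"rot": [0,0,0],"gripper": 0},
    {"offset": [-3.85,0,8.45],"rot": [0,0,0],"gripper": 0},
    {"offset": [-3.85,0,8.45],"rot": [0,0,0],"gripper": 0},
    {"offset": [-3.85,0,8.45],"rot": [0,0,0],"gripper": 0},
    {"offset": [-3.85,0,8.45],"rot": [0,0,0],"gripper": 0},
    {"offset": [-3.85,0,8.45],"rot": [0,0,0],"gripper": 0},
    {"offset": [-3.85,0,8.45],"rot": [0,0,0],"gripper": 0}
  ]
}}

```text
time_s: 10.55
eef_pos: [465.2, -206.6, 192.4]
ee_rot: [-0.008, 0.977, 0.035, 0.212]
force: [-0.4, 0.5, -1.2]
grip_width: 0.287
grip_force: 59.1
```

```bash
python3 pen.py; python3 k.py; python3 - <<'E'
from h import *
from rig import *
o=[]
s=sense();q=s['ee_rot'];g=s['eef_pos']+54*Ro.from_quat([q[1],q[2],q[3],q[0]]).as_matrix()[:,2]
for n in('scene','top'):
    c=capture(n);W=cloud(c);H=cv2.cvtColor(c['color'],cv2.COLOR_RGB2HSV).astype(int)
    d=np.linalg.norm(W-g,axis=-1);w=(H[...,1]<60)&(H[...,2]>150)&(W[...,2]>120)&(d<150)&(d>110);print(n,'white max x',np.percentile(W[w],[2,50,97],axis=0).round(0).tolist())
    r=c['color'][80:310,220:420] if n=='scene' else c['color'][80:310,200:460]
    o.append(cv2.resize(r,(390,450)))
cv2.imwrite('pics/fin.png',np.hstack(o)[...,::-1])
E
```

```text
10.55 grasp [ 487.5 -205.   143.2] 0.28732757068161524 59.14076507091522 [-0.4  0.5 -1.2] [-0.76  0.29  1.9   0.49  0.72  0.4 ]
scene 266 white 47 [ 608. -195.  146.]
top 125 white 37 [ 608. -195.  147.]
391 axis [-0.997 -0.075 -0.006] el deg -0.3 az 4.3 shift [-1.4 -0.5] rms 2.6
extent along axis from grasp [-86.6   5.1]
scene 267 [330.7 257.2] [ 15.6 -13.6] pointer -0.72
scene 9 [352. 266.] [-20.9  13.7] pointer 2.56
top 1370 [251.3 189.5] [-6.1 -4.4] pointer -2.51
scene white max x [[466.0, -227.0, 142.0], [610.0, -196.0, 145.0], [619.0, -193.0, 253.0]]
top white max x [[599.0, -199.0, 141.0], [610.0, -195.0, 145.0], [617.0, -191.0, 149.0]]
```

View pics/fin.png

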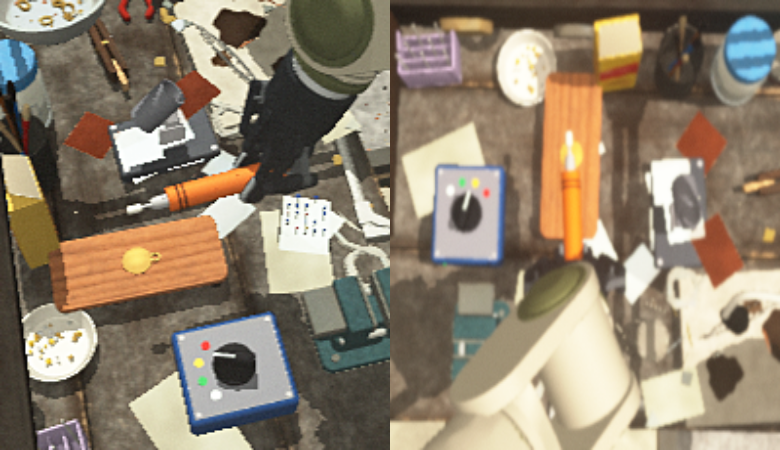

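The picture shows the pen level, with its white tip measured over the pendant (at about (570,135) in the top half). The knob points at yellow, and the bur stand is undisturbed at about (305,220). I'm handing the job in.

```bash
python3 -c "
from rig import *
print(finish_job())"
```

```text
the job is handed in; nothing more can be done
None
```

I handed the job in with the selector at yellow and the pen held level and still, its felt tip measured within a few millimetres of straight above the pendant's middle, about 14 cm above the bench; the bur stand looked unmoved, I did not separately check the tin, and the hand-in returned no verdict.

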